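Level the caddy stand with its knurled collar

ROBOT

A 6-joint arm with a two-finger parallel gripper is mounted at the origin on the work surface. World frame = base frame: x ahead of the robot, y to its left, z up, the work surface at z = 0. Lengths are in m, angles in rad, forces in N, time in s.
With the tool pointing down it reaches from about 0.35 to 0.775 m from the base axis. Payload 5.5 kg.
Tool frame: the origin (TCP) lies midway between the tips of the shut fingers; the grasp point (between the pads) lies 19 mm behind it; z points along the fingers, y is the line along which they close (so a half turn about z gives the same grasp; the last joint's range is limited). The gripper opens to 85 mm and grips with 20 to 120 N. Pads are 22 mm wide; open, the fingers measure 114 mm over their backs; the gripper's body (76 mm by 85 mm) begins 54 mm behind the grasp point. The pads swing forward as they close: fully open they stand 13 mm farther back than shut.
Start: joints at [1.081, 0.313, 0.046, 1.304, 0, 1.431], TCP at [0.197, 0.54, 0.231] pointing down, gripper open.
Joint ranges: [-2.76, 2.76], [-0.86, 1.69], [-1.03, 1.26], [-2.2, 2.34], [-1.47, 1.5], [-3.14, 3.14]. Speed limits (rad/s): [2.57, 2.57, 3.14, 3.14, 3.14, 3.14].

INTERFACE

Orientations are given as a unit quaternion [w, x, y, z].
In Python, from workcell import env gives the robot as it stands.
- The arm moves only by the tool move_arm, never from a script. Its argument "targets" is a list of rows, each a list of 3 entries, a list of its own where there are three numbers: the shift along the tool's x, y, z in mm, then the turn, a rotation vector about the tool's x, y, z in units of 10 degrees (1.0 is 10 degrees), then the closure, from -1 (fully open) to 1 (shut). In form: [[[dx, dy, dz], [ax, ay, az], gripper], ...]. A call has 1 to 5 rows; each row is the pose to reach, as a shift and turn from the pose commanded when the call began, along the tool's axes at that moment; what a row does not reach only later rows make up. A row lasts 1/8 s, in which the tool goes at most 62.5 mm and 10.7 degrees, less where a joint would pass 70% of its speed; a pose out of reach is approached as far as the arm can. A call with a gripper value outside its range is refused whole. The fingers move at their own pace and stop on an object; "squeeze" is the grip in N (left out, the last holds). Time passes only in rows, so rows that repeat a pose let the fingers close. It gives the time, the measured TCP pose, the force, the opening and the grip force at its end, in the units of the state.
- env.get_state(): the state, without advancing time (a new reading comes with each control period).
- env.read_camera(name): name is "side" or "top" or "wrist"; returns a dict with "pixels" (480x640x3 uint8, red, green, blue), "fovy" (degrees; the focal length in pixels is half the picture's height over the tangent of half this angle, whatever the lens; pixels are square), "cx", "cy" (the principal point, pixels), "dist_coeffs" ([k1, k2, p1, p2, k3] as OpenCV has them; the pictures are not rectified), "extrinsics" (4x4, takes a point from world to camera coordinates); the wrist camera has in their place "mount" (4x4, takes a point from camera to tool coordinates, whose origin is the TCP and whose axes are the flange's). Camera axes: x right, y up, looking along -z (the intrinsics and any distortion apply to the point x, -y, -z); pixel columns grow to the right and rows downward; lengths in m; the calibration is good to about 2 mm. A picture is of the moment at which its call begins: read the wrist's pose just before it. There is no depth.
- env.hand_in(): hands the job in; it is judged then, once.
Trained networks look in a picture, given as the dict that the camera call returned (one of the last four; its "shot" number tells which), for a name from the list of things; names that differ only in an ending like _2 or _b are one class to them, and where a whole thing is asked for, a point or a joint stands for the part that bears it (a point fixed in the world has none). Each returns a list of dicts, best first, with "confidence" (0 to 1); they miss things now and then, are a little off and sometimes report something else, mostly with a low value. They report only what shows in the picture. A call takes as long as a camera call.
- env.spot_in(thing, picture): "centre" ([x, y, z] in m, in world coordinates, good to about 4 mm: the middle of the surface that is visible of it).
- env.regions_of(thing, picture): "mask" (480x640 bool, what is visible of it).
- env.landmark_of(thing, picture): "centre" ([x, y, z] in m, in world coordinates, good to about 4 mm: a listed point, or the origin of a listed thing).
The state is a dict: "clock": time; "joint_pos": joint angles; "qvel": joint speeds; "tau": joint torques, N m; "tcp_pos": TCP position; "orientation": TCP orientation; "wrist_force": force on the tool from outside, world axes, zero at the start; "ft_torque": the same for the moment, N m; "finger_gap": finger opening in m; "grip_force": force on a finger pad.
Only numpy, scipy, OpenCV 4.12 (cv2) and the standard library are available. Lean on these libraries where they do the work, as an engineer would, in place of code of your own. Each camera call takes 0.05 s, during which the arm holds its last target. There are 200 camera calls.

TASK

The sauce caddy sits crooked on its levelling stand because the knurled brass collar is too low. Lift the caddy by its black grip, keeping it upright, and set it down on the middle of the blue mat; then spin the collar up its threaded rod until its top is level with the tops of the two fixed posts to within 3 mm, and let go of it. Put the caddy back on the stand, rod in its slot, so that it rests level, and leave everything else alone.

Things in the scene. Friction and masses are not known exactly. Their poses are not given: they have to be found in the camera images.
- stand: Fixed stand: dark base 180 (x) x 120 (y) x 8 mm; origin at the centre of its underside, z up. At its -x end two fixed grey posts with black tops, 20 mm across, at x -60, y +38 and -38 mm, tops 70 mm above the counter. At x +65, y 0 an upright steel threaded rod, 16 mm across, tip 84 mm above the counter, carrying the brass collar.
- post_tops (a point): Point midway between the tops of the two fixed posts, at their height; axes as the stand's.
- collar: Knurled brass collar on the rod, 47 mm across, 22 mm high; origin at its centre half-way up (top face 11 mm above), z up. Starts 6 to 11 mm too low. Steep right-hand thread: anticlockwise from above raises it 24 mm per turn (hand must rise with it); turns lightly (0.05 N m), stays where left. Covered by the caddy until that is lifted off.
- caddy_grip (a point): Centre of the caddy's black grip, a bar 44 (x) x 16 (y) x 32 (z) mm, 52 mm above the plate's underside. Caddy: loose metal plate 170 (x) x 110 (y) x 6 mm, about 0.35 kg, two yellow tubs clipped on at its -x end. x points along the plate to its slotted end, z up. The plate's middle is 10 mm from the grip towards +x.
- caddy_slot (a point): Point in the caddy's slot at the plate's underside, 75 mm from the grip's centre along the caddy's +x; axes as the caddy's. Slot 26 mm wide, 40 mm long, open at the plate's +x end. On the stand the rod stands in the slot at this point, the plate resting on the collar and both posts.
- mat: Blue mat fixed on the counter, 200 (x) x 150 (y) x 3 mm; origin at the centre of its underside. The caddy waits here.
- mealbox: Bystander, leave alone: closed white meal box, 135 x 185 x 40 mm; origin at the centre of its underside.
- tub_red: Bystander, leave alone: lidded sauce tub with red filling, 60 mm across, 34 mm high; origin at the centre of its underside.
- tub_yellow: Bystander, leave alone: lidded sauce tub with yellow filling, 60 mm across, 34 mm high; origin at the centre of its underside.
- bottle_a: Bystander, leave alone: clear water bottle, 62 mm across, 190 mm high; origin at the centre of its underside.
- bottle_b: Bystander, leave alone: clear water bottle, 62 mm across, 190 mm high; origin at the centre of its underside.
- jar: Bystander, leave alone: amber jar with white cap, 68 mm across, 90 mm high; origin at the centre of its underside.
- caddy: The whole caddy (see the grip); origin at the centre of the plate's underside, x towards the slotted end.

How it is judged:
By the outcome, as a careful person would: the job done as asked, in the order asked, and still so for the second after the job is handed in, with the robot touching nothing.
It also fails if it takes over 72 s, if anything falls off the work surface, if the arm or the gripper's body presses on something with over 40 N, if the wrist force passes 120 N, or if a joint passes its speed limit or range.

## Working session

There is one attempt and no reset: what is moved stays moved. The work goes in short steps, Python scripts to look and compute and a tool call to move; the robot and the scene stay as the last step left them, time stands still between calls to the robot, and variables do not carry over. Pictures are saved under pics/ and viewed, at most 13 in all, crops included, and the job is handed in when it is done.

Besides the shell and the picture viewer there is one more tool, called after ">>>" as name(argument=value, ...) on one line, values as JSON. move_arm: Moves the arm, as the interface text tells. Its arguments: {"type":"object","properties":{"targets":{"type":"array","items":{"type":"array"}},"squeeze":{"type":"number"}},"required":["targets"]}

```bash
mkdir -p pics; ls; cat > h.py <<'E'
from workcell import env
import numpy as np, cv2
from scipy.spatial.transform import Rotation as R
def pose():
    s=env.get_state(); q=s["orientation"]; return np.array(s["tcp_pos"]), R.from_quat([q[1],q[2],q[3],q[0]]), s
def calib(p,tcp=None,rot=None):
    f=240/np.tan(np.radians(p["fovy"])/2); K=np.array([[f,0,p["cx"]],[0,f,p["cy"]],[0,0,1.]])
    if "extrinsics" in p: E=np.array(p["extrinsics"])
    else:
        T=np.eye(4);T[:3,:3]=rot.as_matrix();T[:3,3]=tcp; E=np.linalg.inv(T@np.array(p["mount"]))
    E=np.diag([1,-1,-1,1.])@E
    return K,np.array(p["dist_coeffs"],float),E
def proj(c,pts):
    K,d,E=c; return cv2.projectPoints(np.array(pts,float).reshape(-1,3),cv2.Rodrigues(E[:3,:3])[0],E[:3,3],K,d)[0][:,0]
def ray(c,uv,z):
    K,d,E=c; n=cv2.undistortPoints(np.array(uv,float).reshape(-1,1,2),K,d)[:,0]
    D=np.c_[n,np.ones(len(n))]@E[:3,:3]; o=-E[:3,:3].T@E[:3,3]
    return o+D*((z-o[2])/D[:,2])[:,None]
def save(p,n,crop=None,sc=1):
    im=p["pixels"][:,:,::-1]
    if crop: im=im[crop[1]:crop[3],crop[0]:crop[2]]
    cv2.imwrite("pics/"+n,cv2.resize(im,None,fx=sc,fy=sc))
E
python3 - <<'E'
from h import *
t,r,s=pose(); print(t,r.as_matrix().round(3).tolist(),s["finger_gap"],s["clock"])
ims=[]
for cam in ("top","side"):
    p=env.read_camera(cam); ims.append(cv2.resize(p["pixels"],(400,300)) if 0 else p["pixels"])
    for th in ("stand","post_tops","caddy_grip","caddy_slot","caddy","mat","collar","mealbox","tub_red","tub_yellow","bottle_a","jar"):
        for o in env.landmark_of(th,p)[:3 if th[:3] in("tub","bot") else 1]: print(cam,th,np.round(o["centre"],3),round(o["confidence"],2))
    cv2.imwrite(f"pics/{cam}0.png",p["pixels"][:,:,::-1])
E
```

```text
pics
[0.19682323 0.53975535 0.23041399] [[-0.939, 0.343, -0.001], [0.343, 0.939, -0.002], [0.0, -0.002, -1.0]] 0.08561830727000824 0.0
top post_tops [ 0.501 -0.154  0.073] 0.92
top caddy_grip [ 0.551 -0.171  0.118] 0.88
top caddy_slot [ 0.617 -0.195  0.062] 0.65
top caddy [0.647 0.001 0.   ] 0.7
top mat [ 0.505 -0.154  0.072] 0.75
top collar [ 0.499 -0.153  0.073] 0.59
top mealbox [ 0.772  0.002 -0.004] 0.96
top tub_red [ 0.647  0.002 -0.002] 0.59
top tub_yellow [ 0.54  -0.009  0.001] 0.7
top bottle_a [0.498 0.43  0.001] 0.78
top bottle_a [0.595 0.428 0.001] 0.59
top jar [ 0.497 -0.425  0.   ] 0.82
side stand [ 0.553 -0.177  0.002] 0.58
side caddy_grip [ 0.552 -0.17   0.122] 0.78
side caddy_slot [ 0.618 -0.193  0.062] 0.68
side caddy [ 0.556 -0.172  0.065] 0.83
side mat [ 0.574  0.186 -0.001] 0.62
side collar [ 0.62  -0.199  0.052] 0.51
side mealbox [0.776 0.005 0.001] 0.75
side tub_red [ 0.649 -0.004 -0.   ] 0.98
side tub_red [ 0.591  0.426 -0.005] 0.18
side tub_yellow [ 0.537 -0.006 -0.002] 0.56
side bottle_a [ 0.596  0.426 -0.005] 0.84
side bottle_a [0.495 0.425 0.003] 0.6
```

View pics/top0.png

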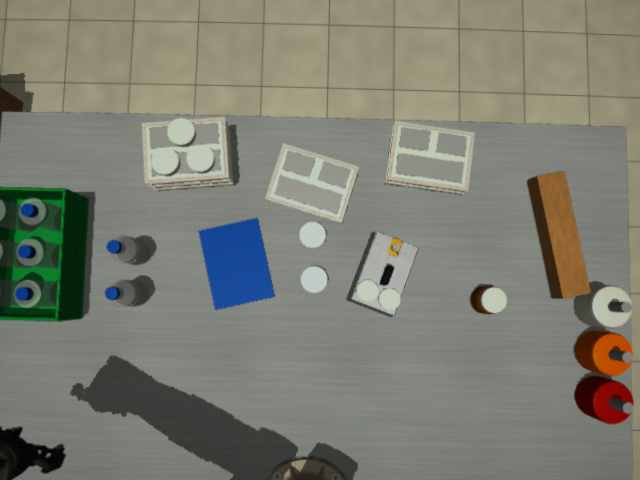

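View pics/side0.png

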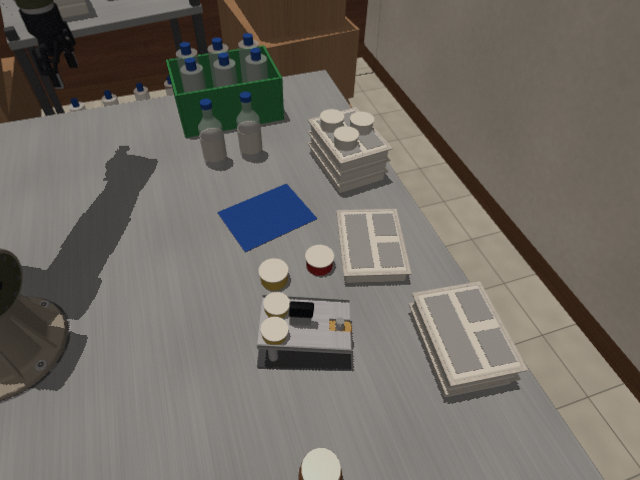

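The top view shows the caddy at about (385, 272), its grip at (387, 273) and its slot at (395, 247). The mat is at (237, 263). The side view shows the caddy pitched nose-down towards the slot. The networks agree with both pictures, except for a few wrong top-view hits ("caddy", "mat" and "collar"). Next I'll refine the mat and caddy yaw from masks.

```bash
cat >> h.py <<'E'
def delta(tp,yaw,pitch=0.,base=None):
    """tool shift mm & turn (10deg) to tcp tp, caddy-frame yaw/pitch (deg), tool: y=frame y, x=-frame x"""
    t,r,s=pose() if base is None else base
    T=R.from_euler("ZY",[yaw,pitch],degrees=True)*R.from_matrix(np.diag([-1.,1,-1]))
    return (r.inv().apply(np.array(tp)-t)*1000).round(1), (r.inv()*T).as_rotvec(degrees=True).round(2)/10
E
python3 - <<'E'
from h import *
p=env.read_camera("top"); c=calib(p); hsv=cv2.cvtColor(p["pixels"],cv2.COLOR_RGB2HSV)
m=((hsv[...,0]>105)&(hsv[...,0]<130)&(hsv[...,1]>150)); m[:, :190]=0; m[:,300:]=0
k=np.argwhere(m)[:,::-1]; q=cv2.boxPoints(cv2.minAreaRect(k.astype(np.float32))); w=ray(c,q,.003)
print("mat",w.round(3).tolist(),w.mean(0).round(4),[np.degrees(np.arctan2(*(w[(i+1)%4]-w[i])[1::-1])).round(1) for i in range(4)])
s=env.read_camera("side"); cs=calib(s)
for n,pp,cc in (("top",p,c),("side",s,cs)):
    for th in ("caddy_grip","caddy_slot","post_tops","caddy"):
        print(n,th,[(np.round(o["centre"],4),round(o["confidence"],2)) for o in env.landmark_of(th,pp)[:1]])
# plate outline in top
g=p["pixels"][220:325,340:430].astype(int)
def pt(f):return None
bl=(p["pixels"].max(2)<45); bl[:, :375]=0; bl[:,400:]=0; bl[:258]=0; bl[:290]=bl[:290]; bl[288:]=0
k=np.argwhere(bl)[:,::-1].astype(np.float32); r=cv2.minAreaRect(k); b=ray(c,cv2.boxPoints(r),.136); print("grip",len(k),b.round(4).tolist(),b.mean(0).round(4))
gm=[(x,y) for o in env.regions_of("caddy_grip",p)[:1] for y,x in np.argwhere(o["mask"])]
r=cv2.minAreaRect(np.array(gm,np.float32)); b=ray(c,cv2.boxPoints(r),.136) ; print("gripmask",len(gm),b.round(4).tolist())
save(p,"crop1.png",(330,215,450,335),5)
save(s,"crop2.png",(240,270,380,390),5)
E
```

```text
mat [[0.653, 0.282, 0.003], [0.689, 0.136, 0.003], [0.496, 0.088, 0.003], [0.461, 0.232, 0.003]] [0.5748 0.1846 0.003 ] [np.float64(-76.3), np.float64(-166.0), np.float64(103.6), np.float64(14.4)]
top caddy_grip [(array([ 0.5508, -0.1724,  0.1182]), 0.92)]
top caddy_slot [(array([ 0.6174, -0.195 ,  0.0649]), 0.78)]
top post_tops [(array([ 0.502 , -0.1557,  0.0746]), 0.76)]
top caddy [(array([ 0.5584, -0.1723,  0.0668]), 0.59)]
side caddy_grip [(array([ 0.5514, -0.1672,  0.1261]), 0.6)]
side caddy_slot [(array([ 0.616 , -0.1946,  0.0604]), 0.88)]
side post_tops [(array([ 0.6203, -0.1999,  0.0527]), 0.26)]
side caddy []
grip 144 [[0.5324, -0.1533, 0.136], [0.5743, -0.1683, 0.136], [0.5688, -0.1841, 0.136], [0.5269, -0.169, 0.136]] [ 0.5506 -0.1687  0.136 ]
gripmask 3321 [[0.4952, -0.0861, 0.136], [0.6489, -0.1397, 0.136], [0.6129, -0.2446, 0.136], [0.4597, -0.19, 0.136]]
```

View pics/crop1.png

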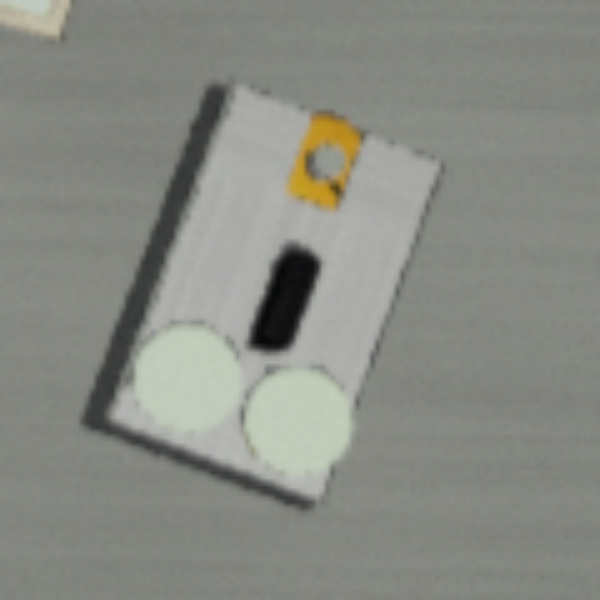

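The crop shows the grip bar at (285, 298) and the tubs at (187, 377) and (297, 420), about 20 mm behind the bar's centre, so the fingers clear them. Caddy yaw is about −19.5°, the grip is at (0.551, −0.170, 0.119), and mat yaw is 14°. Moving over now.

>>> move_arm(targets=[[[-40,-38,0],[0,0,0],-1],[[-80,-76,0],[0,0,0],-1],[[-120,-114,0],[0,0,0],-1],[[-160,-152,0],[0,0,0],-1],[[-200,-190,0],[0,0,0],-1]])

```text
clock: 2.48
tcp_pos: [0.3204, 0.2917, 0.2315]
orientation: [0.0, 0.174, 0.985, 0.0]
wrist_force: [0.3, 1.2, -0.2]
finger_gap: 0.0857
grip_force: 0.0
```

>>> move_arm(targets=[[[-40,-38,0],[0,0,0],-1],[[-80,-76,0],[0,0,0],-1],[[-120,-114,0],[0,0,0],-1],[[-160,-152,0],[0,0,0],-1],[[-200,-190,0],[0,0,0],-1]])

```text
clock: 3.1
tcp_pos: [0.4433, 0.0444, 0.2316]
orientation: [0.001, 0.174, 0.985, 0.0]
wrist_force: [-0.4, 0.4, 0.7]
finger_gap: 0.0854
grip_force: 0.0
```

>>> move_arm(targets=[[[-40,-38,0],[0,0,0],-1],[[-80,-76,0],[0,0,0],-1],[[-120,-114,0],[0,0,0],-1],[[-150,-144,0],[0,0,0],-1],[[-150,-144,0],[0,0,0],-1]])

```text
clock: 3.72
tcp_pos: [0.5352, -0.1434, 0.2306]
orientation: [0.0, 0.176, 0.984, -0.0]
wrist_force: [0.2, 0.7, -1.0]
finger_gap: 0.0855
grip_force: 0.0
```

```bash
python3 - <<'E'
from h import *
t,r,s=pose(); print(t,r.as_euler("ZYX",degrees=True),s["clock"],s["joint_pos"],np.round(s["wrist_force"],2))
p=env.read_camera("wrist"); c=calib(p,t,r)
for th in ("caddy_grip","caddy_slot","post_tops","caddy"):
    print(th,[(np.round(o["centre"],4),round(o["confidence"],2)) for o in env.landmark_of(th,p)[:1]])
print(delta([.5535,-.1710,.104],-19.5))
save(p,"w1.png")
E
```

```text
[ 0.53516343 -0.14336285  0.23059337] [ 1.59740418e+02  1.06259438e-02 -1.79989810e+02] 3.725 [-4.06550873e-01  2.72327105e-01 -1.15028683e-02  1.28677174e+00
 -1.67786290e-04 -5.29544606e-02] [ 0.22  0.73 -0.98]
caddy_grip [(array([ 0.5502, -0.1715,  0.123 ]), 0.94)]
caddy_slot [(array([ 0.6192, -0.1952,  0.065 ]), 0.81)]
post_tops []
caddy [(array([ 0.5571, -0.1772,  0.0611]), 0.75)]
(array([-29.4, -23. , 127.5]), array([ 0.002, -0.001, -0.047]))
```

View pics/w1.png

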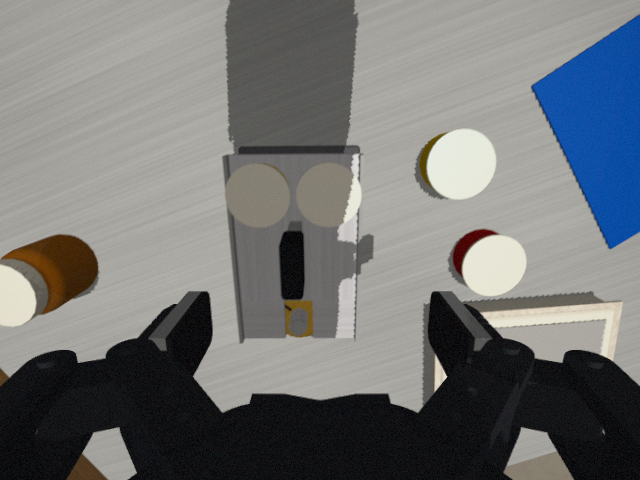

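The wrist view confirms it: grip at (292, 265), slot and collar at (298, 318), tubs above, nothing in the way. Descending and grasping.

>>> move_arm(targets=[[[-29,-23,20],[0,0,-0.05],-1],[[-29,-23,60],[0,0,-0.05],-1],[[-29,-23,95],[0,0,-0.05],-1],[[-29,-23,120],[0,0,-0.05],-1],[[-29,-23,127],[0,0,-0.05],-1]])

```text
clock: 4.6
tcp_pos: [0.5523, -0.1704, 0.103]
orientation: [-0.001, 0.169, 0.986, 0.0]
wrist_force: [0.6, 0.1, -0.2]
finger_gap: 0.0853
grip_force: 0.0
```

>>> move_arm(targets=[[[0,0,0],[0,0,0],0.3],[[0,0,0],[0,0,0],1],[[0,0,0],[0,0,0],1],[[0,0,0],[0,0,0],1],[[0,0,0],[0,0,0],1]], squeeze=70)

```text
clock: 5.22
tcp_pos: [0.5541, -0.1724, 0.1052]
orientation: [0.001, 0.17, 0.985, -0.0]
wrist_force: [-1.0, 1.1, 5.2]
finger_gap: 0.0151
grip_force: 68.1
```

>>> move_arm(targets=[[[0,0,0],[0,0,0],1],[[0,0,0],[0,0,0],1],[[0,0,0],[0,0,0],1]])

```text
clock: 5.6
tcp_pos: [0.5541, -0.1724, 0.1052]
orientation: [0.001, 0.17, 0.985, -0.0]
wrist_force: [-0.6, 0.1, 5.9]
finger_gap: 0.015
grip_force: 68.2
```

>>> move_arm(targets=[[[0,0,-10],[0,0,0],1],[[0,0,-25],[0,0,0],1],[[0,0,-45],[0,0,0],1],[[0,0,-65],[0,0,0],1],[[0,0,-80],[0,0,0],1]])

```text
clock: 6.22
tcp_pos: [0.5538, -0.1722, 0.1857]
orientation: [0.0, 0.17, 0.985, -0.0]
wrist_force: [-0.7, -0.6, -3.2]
finger_gap: 0.0148
grip_force: 68.3
```

```bash
python3 - <<'E'
from h import *
t,r,s=pose(); print(t,s["wrist_force"],s["ft_torque"],s["grip_force"])
w=env.read_camera("wrist")
for th in ("caddy_grip","caddy_slot","caddy"):
    print(th,[(np.round(o["centre"],4),round(o["confidence"],2)) for o in env.landmark_of(th,w)[:1]])
p=env.read_camera("side")
for th in ("caddy_grip","caddy_slot","collar","post_tops"):
    print(th,[(np.round(o["centre"],4),round(o["confidence"],2)) for o in env.landmark_of(th,p)[:1]])
save(p,"s1.png",(200,180,400,380),3)
E
```

```text
[ 0.55375088 -0.17217529  0.18567577] [-0.68411367 -0.64588031 -3.22530908] [-0.05421353 -0.06870026 -0.02340668] 68.31177234649658
caddy_grip [(array([ 0.55  , -0.171 ,  0.1986]), 0.87)]
caddy_slot []
caddy [(array([ 0.5581, -0.1737,  0.1475]), 0.86)]
caddy_grip [(array([ 0.5487, -0.1658,  0.2044]), 0.88)]
caddy_slot [(array([ 0.618 , -0.1949,  0.1406]), 0.75)]
collar [(array([ 0.6198, -0.1969,  0.0541]), 0.71)]
post_tops [(array([ 0.4991, -0.1533,  0.0676]), 0.57)]
```

View pics/s1.png

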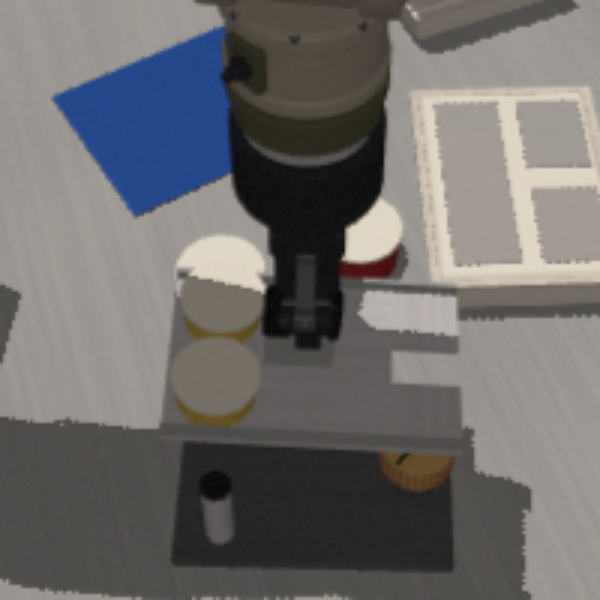

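The caddy is lifted and clear. The collar shows under it at (415, 465) in the crop, and the plate is nose-down a few degrees. I'll carry it with the yaw turn about the vertical, then level it over the mat.

>>> move_arm(targets=[[[8,26,0],[0,0,-0.3],1],[[21,68,0],[0,0,-0.8],1],[[35,113,0],[0,0,-1.2],1],[[49,158,0],[0,0,-1.6],1],[[63,204,0],[0,0,-2.0],1]])

```text
clock: 7.3
tcp_pos: [0.5622, 0.0426, 0.1839]
orientation: [-0.0, -0.005, 1.0, 0.0]
wrist_force: [0.7, 0.2, -3.7]
finger_gap: 0.0151
grip_force: 68.7
```

>>> move_arm(targets=[[[-2,45,0],[0,0,-0.4],1],[[-4,85,0],[0,0,-0.8],1],[[-6,120,0],[0,0,-1.15],1],[[-7,142,0],[0,0,-1.35],1],[[-7,142,0],[0,0,-1.35],1]])

```text
clock: 7.92
tcp_pos: [0.5681, 0.1844, 0.1839]
orientation: [-0.0, -0.122, 0.992, -0.0]
wrist_force: [0.6, 0.2, -3.6]
finger_gap: 0.0148
grip_force: 68.9
```

>>> move_arm(targets=[[[0,0,20],[0,-0.2,0],1],[[0,0,50],[0,-0.35,0],1],[[0,0,80],[0,-0.35,0],1],[[0,0,80],[0,-0.35,0],1]])

```text
clock: 8.43
tcp_pos: [0.5658, 0.1815, 0.1017]
orientation: [0.027, -0.121, 0.992, 0.003]
wrist_force: [-0.1, -0.1, -3.9]
finger_gap: 0.0146
grip_force: 68.7
```

```bash
python3 - <<'E'
from h import *
t,r,s=pose(); print(t,(r*R.from_matrix(np.diag([-1.,1,-1]))).as_euler("ZYX",degrees=True),s["clock"],s["wrist_force"],s["grip_force"])
for n in ("side","top"):
  p=env.read_camera(n)
  for th in ("caddy_grip","caddy_slot","collar","post_tops","stand","mat"):
    print(n,th,[(np.round(o["centre"],4),round(o["confidence"],2)) for o in env.landmark_of(th,p)[:1]])
  if n=="side": save(p,"s2.png",(200,120,400,270),4)
E
```

```text
[0.56575053 0.18154613 0.10168395] [ 1.38472321e+01 -3.13246529e+00 -5.62471940e-04] 8.425 [-0.06111612 -0.09837131 -3.8722657 ] 68.67412805557251
side caddy_grip [(array([0.5607, 0.182 , 0.1197]), 0.75)]
side caddy_slot [(array([0.6336, 0.1981, 0.0617]), 0.97)]
side collar [(array([ 0.6179, -0.1988,  0.0515]), 0.61)]
side post_tops [(array([ 0.5015, -0.1525,  0.067 ]), 0.92)]
side stand [(array([ 0.5545, -0.1786, -0.0009]), 0.69)]
side mat [(array([ 0.576 ,  0.1847, -0.0008]), 0.84)]
top caddy_grip [(array([0.5655, 0.1838, 0.1182]), 0.56)]
top caddy_slot [(array([0.6374, 0.199 , 0.0686]), 0.58)]
top collar [(array([ 0.6197, -0.1897,  0.0513]), 0.79)]
top post_tops []
top stand [(array([ 0.5594, -0.1763, -0.0029]), 0.66)]
top mat []
```

View pics/s2.png

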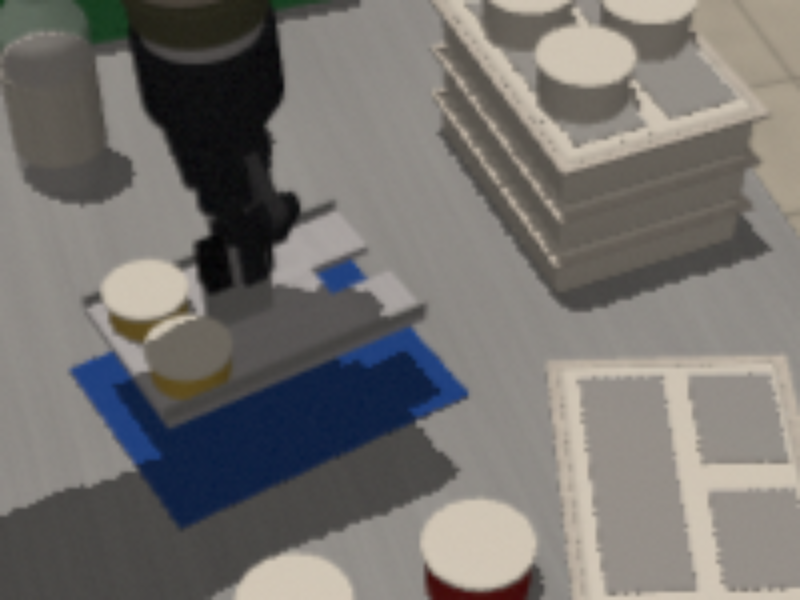

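The plate hangs level over the mat at (250, 330) in the crop and nearly centred. Lowering it slowly.

>>> move_arm(targets=[[[1,0,20],[0,0,0],1],[[1,0,40],[0,0,0],1],[[1,0,50],[0,0,0],1],[[1,0,55],[0,0,0],1],[[1,0,57],[0,0,0],1]])

```text
clock: 9.75
tcp_pos: [0.571, 0.184, 0.0475]
orientation: [0.031, -0.121, 0.992, 0.004]
wrist_force: [0.2, 0.7, -4.2]
finger_gap: 0.0147
grip_force: 69.0
```

>>> move_arm(targets=[[[0,0,1],[0,0,0],1],[[0,0,2],[0,0,0],1],[[0,0,2],[0,0,0],1]])

```text
clock: 10.12
tcp_pos: [0.571, 0.184, 0.0456]
orientation: [0.031, -0.121, 0.992, 0.004]
wrist_force: [0.2, 0.4, -2.9]
finger_gap: 0.0149
grip_force: 69.0
```

>>> move_arm(targets=[[[0,0,1],[0,0,0],1],[[0,0,2],[0,0,0],1],[[0,0,2],[0,0,0],1]])

```text
clock: 10.5
tcp_pos: [0.5708, 0.1839, 0.0432]
orientation: [0.03, -0.121, 0.992, 0.004]
wrist_force: [0.1, 0.1, -3.8]
finger_gap: 0.0148
grip_force: 68.9
```

>>> move_arm(targets=[[[0,0,1],[0,0,0],1],[[0,0,1.5],[0,0,0],1],[[0,0,1.5],[0,0,0],1]])

```text
clock: 10.88
tcp_pos: [0.571, 0.184, 0.0418]
orientation: [0.03, -0.121, 0.992, 0.004]
wrist_force: [-0.0, -0.4, -3.5]
finger_gap: 0.015
grip_force: 68.9
```

>>> move_arm(targets=[[[0,0,1],[0,0,0],1],[[0,0,1.5],[0,0,0],1],[[0,0,1.5],[0,0,0],1]])

```text
clock: 11.25
tcp_pos: [0.5711, 0.184, 0.0413]
orientation: [0.031, -0.121, 0.992, 0.004]
wrist_force: [-5.1, -2.1, 5.4]
finger_gap: 0.0151
grip_force: 70.4
```

>>> move_arm(targets=[[[0,0,1],[0,0,0],1],[[0,0,1.5],[0,0,0],1],[[0,0,1.5],[0,0,0],1]])

```text
clock: 11.62
tcp_pos: [0.5712, 0.184, 0.0413]
orientation: [0.031, -0.121, 0.992, 0.004]
wrist_force: [-8.5, -2.1, 15.7]
finger_gap: 0.0146
grip_force: 72.1
```

>>> move_arm(targets=[[[0,0,-1.5],[0,0,0],1],[[0,0,-1.5],[0,0,0],-1],[[0,0,-1.5],[0,0,0],-1],[[0,0,-1.5],[0,0,0],-1],[[0,0,-1.5],[0,0,0],-1]])

```text
clock: 12.25
tcp_pos: [0.5712, 0.184, 0.0402]
orientation: [0.03, -0.121, 0.992, 0.004]
wrist_force: [-0.1, -0.3, -0.6]
finger_gap: 0.0848
grip_force: 0.0
```

>>> move_arm(targets=[[[0,0,-10],[0,0,0],-1],[[0,0,-40],[0,0,0],-1],[[0,0,-80],[0,0.33,0],-1],[[0,0,-120],[0,0.33,0],-1],[[0,0,-140],[0,0.33,0],-1]])

```text
clock: 12.88
tcp_pos: [0.5641, 0.1822, 0.1836]
orientation: [0.004, -0.122, 0.993, 0.0]
wrist_force: [-0.3, 0.1, -0.1]
finger_gap: 0.0857
grip_force: 0.0
```

```bash
python3 - <<'E'
from h import *
t,r,s=pose(); print(t,(r*R.from_matrix(np.diag([-1.,1,-1]))).as_euler("ZYX",degrees=True),s["clock"],s["finger_gap"])
for n in ("side","top"):
  p=env.read_camera(n)
  for th in ("caddy_grip","caddy_slot","caddy","collar","post_tops","stand"):
    print(n,th,[(np.round(o["centre"],4),round(o["confidence"],2)) for o in env.landmark_of(th,p)[:1]])
  if n=="top":
    c=calib(p)
    for nm,th in (("collar","collar"),("stand","stand")):
      for o in env.regions_of(th,p)[:1]:
        k=np.argwhere(o["mask"])[:,::-1].astype(np.float32); rr=cv2.minAreaRect(k); z=.065 if nm=="collar" else .008
        b=ray(c,cv2.boxPoints(rr),z); print(nm,o["confidence"],b.round(3).tolist(),b.mean(0).round(4))
print(delta([.6195,-.196,.15],-19.5))
E
```

```text
[0.56409015 0.18216907 0.18355478] [ 1.39606197e+01 -4.46510316e-01 -1.36669736e-02] 12.875 0.08565254994615396
side caddy_grip [(array([0.5621, 0.1864, 0.0609]), 0.78)]
side caddy_slot [(array([0.6401, 0.2012, 0.0036]), 0.82)]
side caddy [(array([0.5752, 0.1877, 0.0031]), 0.62)]
side collar [(array([ 0.6195, -0.1995,  0.0515]), 0.6)]
side post_tops [(array([ 0.4993, -0.1522,  0.0692]), 0.98)]
side stand [(array([ 5.523e-01, -1.780e-01,  4.000e-04]), 0.63)]
top caddy_grip [(array([0.5682, 0.1822, 0.0557]), 0.82)]
top caddy_slot []
top caddy []
top collar [(array([ 0.621 , -0.1936,  0.0502]), 0.63)]
top post_tops [(array([ 0.4997, -0.1568,  0.0731]), 0.81)]
top stand [(array([ 0.5586, -0.1755, -0.0019]), 0.87)]
collar 0.78 [[0.64, -0.171, 0.065], [0.641, -0.216, 0.065], [0.598, -0.217, 0.065], [0.597, -0.172, 0.065]] [ 0.619  -0.1939  0.065 ]
stand 0.66 [[0.493, -0.087, 0.008], [0.665, -0.148, 0.008], [0.626, -0.261, 0.008], [0.454, -0.2, 0.008]] [ 0.5595 -0.1741  0.008 ]
(array([  36.2, -380.4,   29.9]), array([0.006, 0.019, 3.346]))
```

The caddy rests on the mat at about (0.576, 0.186) with yaw 14°. Moving over the stand, keeping j6 ready for a large anticlockwise turn.

>>> move_arm(targets=[[[4,-40,0],[0,0.04,0.3],-1],[[8,-90,0],[0,0.04,0.8],-1],[[13,-140,0],[0,0.04,1.3],-1],[[17,-185,0],[0,0.04,1.7],-1],[[21,-230,0],[0,0.04,2.0],-1]])

```text
clock: 14.3
tcp_pos: [0.5981, -0.0479, 0.1802]
orientation: [-0.002, 0.054, 0.999, 0.0]
wrist_force: [0.6, 0.4, -0.7]
finger_gap: 0.0852
grip_force: 0.0
```

```bash
python3 - <<'E'
from h import *
t,r,s=pose(); p=env.read_camera("wrist"); print(np.round(p["mount"],3).tolist(),p["fovy"],p["dist_coeffs"])
print(t,delta([.59,-.19,.2],-19.5), s["joint_pos"])
E
```

```text
[[0.001, 0.965, 0.261, 0.067], [1.0, -0.001, -0.0, -0.001], [-0.0, 0.261, -0.965, -0.143], [0.0, 0.0, 0.0, 1.0]] 66.82871207057418 [-0.03519859  0.          0.          0.          0.        ]
[ 0.59812132 -0.04787749  0.18016444] (array([  -6.3, -136.9,  -19.6]), array([-0.02 , -0.008,  1.3  ])) [-2.13497259e-01  3.82391743e-01  1.94901808e-02  1.21096907e+00
 -2.03525978e-04 -1.06084291e-01]
```

>>> move_arm(targets=[[[5,-40,-7],[0,0,0.5],-1],[[10,-90,-14],[0,0,1.0],-1],[[14,-132,-20],[0,0,1.3],-1],[[14,-132,-20],[0,0,1.3],-1],[[14,-132,-20],[0,0,1.3],-1]])

```text
clock: 14.98
tcp_pos: [0.5701, -0.1758, 0.1999]
orientation: [-0.002, 0.165, 0.986, 0.0]
wrist_force: [-0.1, 0.3, 1.5]
finger_gap: 0.0857
grip_force: 0.0
```

```bash
python3 - <<'E'
from h import *
import pickle
t,r,s=pose(); p=env.read_camera("wrist"); print(t,delta([.65,-.207,.2],-19.5),np.abs(s["qvel"]).max())
for th in ("collar","post_tops"): print([(np.round(o["centre"],4),round(o["confidence"],2)) for o in env.landmark_of(th,p)[:1]])
m=env.regions_of("collar",p)
pickle.dump((t,r.as_quat(),p,m),open("A.pkl","wb")); save(p,"A.png")
E
```

```text
[ 0.57008519 -0.1757967   0.19992802] (array([-85.8,  -4.1,  -0.5]), array([-0.002, -0.023,  0.052])) 0.023348786861825316
[(array([ 0.6182, -0.1955,  0.0547]), 0.8)]
[(array([ 0.5025, -0.1506,  0.0735]), 0.58)]
```

>>> move_arm(targets=[[[-30,0,0],[0,0,0],-1],[[-70,0,0],[0,0,0],-1],[[-85,0,0],[0,0,0],-1],[[-85,0,0],[0,0,0],-1],[[-85,0,0],[0,0,0],-1]])

```text
clock: 15.8
tcp_pos: [0.65, -0.2029, 0.1995]
orientation: [-0.002, 0.165, 0.986, 0.0]
wrist_force: [-0.6, -0.2, -0.6]
finger_gap: 0.0858
grip_force: 0.0
```

```bash
python3 - <<'E'
from h import *
import pickle
t,r,s=pose(); p=env.read_camera("wrist"); print(t,np.abs(s["qvel"]).max())
for th in ("collar","post_tops"): print([(np.round(o["centre"],4),round(o["confidence"],2)) for o in env.landmark_of(th,p)[:1]])
m=env.regions_of("collar",p)
pickle.dump((t,r.as_quat(),p,m),open("B.pkl","wb"))
A=cv2.imread("pics/A.png"); cv2.imwrite("pics/AB.png",cv2.resize(np.vstack([A[40:400,130:510],p["pixels"][40:400,130:510,::-1]]).reshape(2,360,380,3).transpose(1,0,2,3).reshape(360,760,3),None,fx=1,fy=1))
E
```

```text
[ 0.64999757 -0.20292828  0.19952863] 0.014545618361718898
[(array([ 0.6189, -0.1961,  0.0571]), 0.63)]
[]
```

View pics/AB.png

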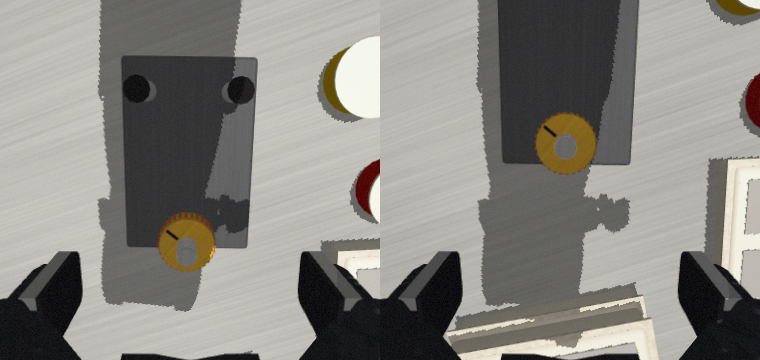

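Image A shows the post tops at (267, 128) and (371, 130) and the collar top at about (317, 283). In B the collar is at (315, 183), with the rod in its centre and a black index mark on top. I'll fit the collar silhouette jointly in both.

```bash
cat > fit.py <<'E'
from h import *
import pickle,sys
from scipy.optimize import least_squares
a=np.linspace(0,2*np.pi,120)[:-1]; C=np.c_[np.cos(a),np.sin(a)]
def gold(p):
    h=cv2.cvtColor(p["pixels"],cv2.COLOR_RGB2HSV); m=((h[...,0]>8)&(h[...,0]<32)&(h[...,1]>120)&(h[...,2]>60)).astype(np.uint8)
    return m
def load(f,guess=(.619,-.195,.06)):
    t,q,p,_=pickle.load(open(f,"rb")); c=calib(p,t,R.from_quat(q)); m=gold(p)
    n,l,st,ce=cv2.connectedComponentsWithStats(m); g=proj(c,[guess])[0]
    ok=[i for i in range(1,n) if st[i,4]>300]; i=min(ok,key=lambda i:np.hypot(*(ce[i]-g)))
    ct=max(cv2.findContours((l==i).astype(np.uint8),cv2.RETR_EXTERNAL,cv2.CHAIN_APPROX_NONE)[0],key=len)
    return c,cv2.convexHull(ct).astype(np.float32),p
def res(x,views):
    out=[]
    for k,(c,h,_) in enumerate(views):
        pts=np.vstack([np.c_[x[0]+.0235*C[:,0],x[1]+.0235*C[:,1],np.full(len(a),z)] for z in (x[2],x[2]-.022)])
        hh=cv2.convexHull(proj(c,pts).astype(np.float32))
        out+=[cv2.pointPolygonTest(hh,(float(u),float(v)),True)-x[3] for u,v in h[:,0]]
    return np.array(out)
def fit(files):
    V=[load(f) for f in files]
    s=least_squares(lambda x:res(x,V),[.619,-.195,.062,0],x_scale=[.001,.001,.001,.3],diff_step=1e-3,loss="soft_l1")
    return s.x,np.sqrt(np.mean(s.fun**2)),V
E
python3 - <<'E'
from fit import *
for f in (["A.pkl"],["B.pkl"],["A.pkl","B.pkl"]):
    x,e,V=fit(f); print(f,x.round(4),e.round(2),[len(v[1]) for v in V])
# posts in A
c,_,p=load("A.pkl"); g=p["pixels"].max(2)
for u,v in ((267,128),(371,130)):
    w=(g[v-18:v+19,u-18:u+19]<22).astype(np.uint8); M=cv2.moments(w,True); 
    q=[u-18+M["m10"]/M["m00"],v-18+M["m01"]/M["m00"]]; print(q,M["m00"],ray(c,[q],.07).round(4))
    for z in (.065,.07,.075): pass
E
```

```text
['A.pkl'] [  0.7238  -0.2354  -0.2239 -14.4921] 0.21 [30]
['B.pkl'] [ 0.6134 -0.1945  0.0899  2.8852] 0.19 [30]
['A.pkl', 'B.pkl'] [ 0.6163 -0.1957  0.0615 -0.1944] 0.48 [30, 30]
[266.25787965616047, 128.22922636103152] 349.0 [[ 0.4865 -0.1886  0.07  ]]
[365.8488372093023, 127.63372093023256] 172.0 [[ 0.5095 -0.1206  0.07  ]]
```

>>> move_arm(targets=[[[34,-4,20],[0,-0.02,0],-1],[[34,-4,65],[0,-0.02,0],-1],[[34,-4,110],[0,-0.02,0],-1],[[34,-4,150],[0,-0.02,0],-1],[[34,-4,169],[0,-0.02,0],-1]])

```text
clock: 16.62
tcp_pos: [0.6145, -0.1957, 0.0285]
orientation: [-0.002, 0.165, 0.986, 0.0]
wrist_force: [-0.3, -0.5, 0.6]
finger_gap: 0.0854
grip_force: 0.0
```

>>> move_arm(targets=[[[0,0,0],[0,0,0],-0.2],[[0,0,0],[0,0,0],0.4],[[0,0,0],[0,0,0],1],[[0,0,0],[0,0,0],1],[[0,0,0],[0,0,0],1]], squeeze=30)

```text
clock: 17.25
tcp_pos: [0.6179, -0.1955, 0.0328]
orientation: [0.002, 0.165, 0.986, 0.001]
wrist_force: [1.2, 4.1, 1.6]
finger_gap: 0.0463
grip_force: 31.5
```

```bash
python3 - <<'E'
from h import *
t,r,s=pose(); print(t,(r*R.from_matrix(np.diag([-1.,1,-1]))).as_euler("ZYX",degrees=True),s["clock"],s["finger_gap"],s["grip_force"],s["wrist_force"],s["ft_torque"],s["joint_pos"])
E
```

```text
[ 0.61792497 -0.1954774   0.03283977] [-18.98126844  -0.16768345   0.09233733] 17.25 0.04634089281775041 31.512174904346466 [1.1816553  4.12700664 1.58789435] [ 1.094672   -0.25951934 -0.05867014] [-0.43102043  0.56719091 -0.06458064  0.93627316  0.00189498 -0.09973455]
```

Collar gripped at 46.3 mm. Turning anticlockwise and rising 0.67 mm per 10°.

>>> move_arm(targets=[[[0,0,-0.67],[0,0,-1],1],[[0,0,-1.33],[0,0,-2],1],[[0,0,-2],[0,0,-3],1],[[0,0,-2.67],[0,0,-4],1],[[0,0,-3.33],[0,0,-5],1]])

```text
clock: 17.88
tcp_pos: [0.6179, -0.1956, 0.0362]
orientation: [0.002, -0.27, 0.963, -0.0]
wrist_force: [1.2, 4.0, 2.1]
finger_gap: 0.0461
grip_force: 31.6
```

```bash
python3 - <<'E'
from h import *
t,r,s=pose(); print(t,(r*R.from_matrix(np.diag([-1.,1,-1]))).as_euler("ZYX",degrees=True),s["clock"],s["finger_gap"],s["grip_force"],s["wrist_force"],s["ft_torque"],s["joint_pos"])
E
```

```text
[ 0.61790227 -0.19559541  0.03618525] [31.33930004 -0.17155297 -0.07653022] 17.875 0.04612870789508745 31.58609926700592 [1.23067801 3.99058111 2.12132645] [ 1.05876044 -0.16233803 -0.09570029] [-0.43112831  0.56413944 -0.06077018  0.94310628  0.00173735 -0.97809787]
```

>>> move_arm(targets=[[[0,0,-0.67],[0,0,-1],1],[[0,0,-1.33],[0,0,-2],1],[[0,0,-2],[0,0,-3],1],[[0,0,-2.67],[0,0,-4],1],[[0,0,-3.33],[0,0,-5],1]])

```text
clock: 18.5
tcp_pos: [0.618, -0.1957, 0.0395]
orientation: [0.001, -0.652, 0.758, -0.001]
wrist_force: [2.3, 3.8, 1.6]
finger_gap: 0.0458
grip_force: 31.6
```

>>> move_arm(targets=[[[0,0,-0.67],[0,0,-1],1],[[0,0,-1.33],[0,0,-2],1],[[0,0,-1.83],[0,0,-2.75],1],[[0,0,-1.83],[0,0,-2.75],1]])

```text
clock: 19.0
tcp_pos: [0.6181, -0.1957, 0.0414]
orientation: [-0.001, 0.812, -0.584, 0.001]
wrist_force: [2.5, 4.5, 1.4]
finger_gap: 0.0457
grip_force: 31.5
```

>>> move_arm(targets=[[[0,0,0],[0,0,0],0.2],[[0,0,0],[0,0,0],-1],[[0,0,0],[0,0,0],-1],[[0,0,0],[0,0,0],-1],[[0,0,0],[0,0,0],-1]])

```text
clock: 19.62
tcp_pos: [0.6164, -0.1967, 0.0394]
orientation: [0.0, 0.811, -0.585, 0.0]
wrist_force: [0.2, 1.1, 0.1]
finger_gap: 0.0853
grip_force: 0.0
```

>>> move_arm(targets=[[[0,0,-30],[0,0,0],-1],[[0,0,-70],[0,0,0.8],-1],[[0,0,-120],[0,0,1.8],-1],[[0,0,-140],[0,0,2.8],-1],[[0,0,-140],[0,0,3.8],-1]])

```text
clock: 20.25
tcp_pos: [0.6179, -0.1971, 0.1823]
orientation: [0.001, -0.574, 0.819, -0.002]
wrist_force: [0.8, 0.5, -1.4]
finger_gap: 0.0856
grip_force: 0.0
```

```bash
python3 - <<'E'
from h import *
t,r,s=pose(); print(t,(r*R.from_matrix(np.diag([-1.,1,-1]))).as_euler("ZYX",degrees=True),s["clock"],s["finger_gap"],s["wrist_force"],s["joint_pos"])
print(delta([.57,-.178,.2],-19.5))
for n in("side","top"):
  p=env.read_camera(n)
  for th in ("collar","post_tops"): print([(np.round(o["centre"],4),round(o["confidence"],2)) for o in env.landmark_of(th,p)[:1]])
E
```

```text
[ 0.61785665 -0.19712505  0.18229454] [70.11980799  0.07069801 -0.28490096] 20.25 0.08560771761408498 [ 0.8260374   0.54899741 -1.37851702] [-4.32130504e-01  4.69438867e-01  1.57843117e-01  1.25414119e+00
 -8.06506532e-04 -1.65595713e+00]
(array([ -1.7,  51.4, -18. ]), array([-0.028,  0.017,  8.962]))
[(array([ 0.6204, -0.1979,  0.0609]), 0.67)]
[(array([ 0.4989, -0.1537,  0.0665]), 0.59)]
[(array([ 0.621 , -0.1973,  0.0619]), 0.57)]
[(array([ 0.5012, -0.1527,  0.0764]), 0.67)]
```

The turn was 127.5°, so an 8.5 mm rise. Unwinding the wrist in place, then checking the height from two close views.

>>> move_arm(targets=[[[0,0,-5],[0,0,1],-1],[[0,0,-10],[0,0,2],-1],[[0,0,-18],[0,0,3],-1],[[0,0,-18],[0,0,4],-1],[[0,0,-18],[0,0,5],-1]])

```text
clock: 21.18
tcp_pos: [0.6164, -0.1963, 0.1969]
orientation: [-0.0, -0.176, 0.984, -0.0]
wrist_force: [-0.2, -0.5, 0.5]
finger_gap: 0.0855
grip_force: 0.0
```

>>> move_arm(targets=[[[0,0,0],[0,0,1],-1],[[0,0,0],[0,0,2],-1],[[0,0,0],[0,0,3],-1],[[0,0,0],[0,0,3.96],-1],[[0,0,0],[0,0,3.96],-1]])

```text
clock: 21.8
tcp_pos: [0.6163, -0.1963, 0.1968]
orientation: [-0.001, 0.165, 0.986, -0.0]
wrist_force: [0.3, 0.4, -1.1]
finger_gap: 0.0852
grip_force: 0.0
```

>>> move_arm(targets=[[[0,0,0],[0,0,0],-1],[[0,0,0],[0,0,0],-1]])

```text
clock: 22.05
tcp_pos: [0.6165, -0.1964, 0.1972]
orientation: [-0.0, 0.165, 0.986, -0.0]
wrist_force: [-0.7, 0.0, 0.4]
finger_gap: 0.0855
grip_force: 0.0
```

```bash
cat > snap.py <<'E'
from h import *
import pickle,sys
t,r,s=pose(); p=env.read_camera("wrist"); print(t,(r*R.from_matrix(np.diag([-1.,1,-1]))).as_euler("ZYX",degrees=True),s["clock"],np.abs(s["qvel"]).max())
for th in ("collar","post_tops"): print([(np.round(o["centre"],4),round(o["confidence"],2)) for o in env.landmark_of(th,p)[:1]])
pickle.dump((t,r.as_quat(),p,0),open(sys.argv[1]+".pkl","wb")); save(p,sys.argv[1]+".png")
E
python3 snap.py E
```

```text
[ 0.61645909 -0.19638032  0.1972435 ] [-1.90381808e+01  1.25975536e-02 -4.16759601e-02] 22.05 0.008126342120591814
[(array([ 0.623 , -0.1976,  0.0663]), 0.86)]
[(array([ 0.5043, -0.151 ,  0.0699]), 0.84)]
```

>>> move_arm(targets=[[[30,0,0],[0,0,0],-1],[[65,0,0],[0,0,0],-1],[[85,0,0],[0,0,0],-1],[[85,0,0],[0,0,0],-1],[[85,0,0],[0,0,0],-1]])

```text
clock: 22.82
tcp_pos: [0.5371, -0.1689, 0.1977]
orientation: [0.001, 0.166, 0.986, -0.001]
wrist_force: [0.5, -0.4, 1.2]
finger_gap: 0.0853
grip_force: 0.0
```

```bash
python3 snap.py D; python3 -c "
import cv2,numpy as np
cv2.imwrite('pics/DE.png',np.hstack([cv2.imread('pics/%s.png'%k)[0:400,140:500] for k in 'DE']))"
```

```text
[ 0.53706148 -0.16890247  0.19769634] [-19.13065496  -0.08068549  -0.04836006] 22.825 0.013800479889231452
[(array([ 0.6206, -0.1952,  0.0651]), 0.81)]
[(array([ 0.5064, -0.151 ,  0.0715]), 0.65)]
```

View pics/DE.png

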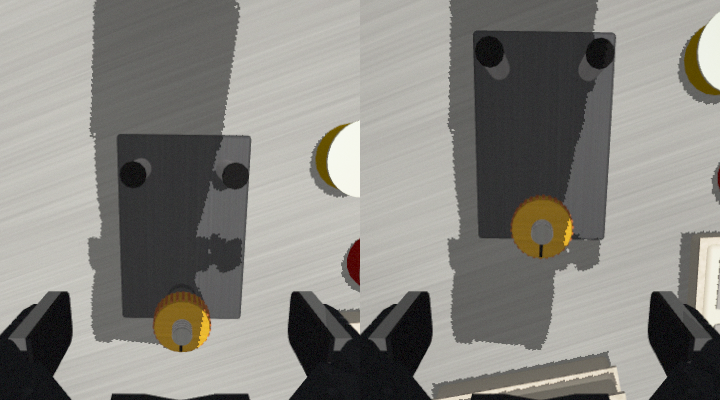

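Both views (D left, E right) show all three tops: posts at D (273, 175) and (376, 176) and E (269, 52) and (380, 53), collar at D (322, 325) and E (322, 227). The collar's index mark has turned as expected. Triangulating the heights.

```bash
python3 - <<'E'
from fit import *
V={k:load(k+".pkl") for k in "DE"}
x,e,_=fit(["D.pkl","E.pkl"]); print("collar",x.round(4),e.round(2))
seed={"D":[(273,175),(376,176)],"E":[(269,52),(380,53)]}
P={}
for k in "DE":
    c,_,p=V[k]; g=p["pixels"].max(2).astype(float)
    for j,(u,v) in enumerate(seed[k]):
        # circle fit on gradient: maximise contrast (ring outside - inside), subpixel
        from scipy.optimize import minimize
        G=cv2.GaussianBlur(g,(0,0),1)
        def cost(q):
            s=0
            for rr,w in ((q[2]-1.5,1),(q[2]+1.5,-1)):
                s+=w*cv2.remap(np.minimum(G,60).astype(np.float32),(q[0]+rr*C[:,0]).astype(np.float32)[None],(q[1]+rr*C[:,1]).astype(np.float32)[None],1).mean()
            return s
        s=min((minimize(cost,[u+a_,v+b_,r0],method="Nelder-Mead",options=dict(initial_simplex=[[u+a_,v+b_,r0],[u+a_+1.5,v+b_,r0],[u+a_,v+b_+1.5,r0],[u+a_,v+b_,r0+1]])) for a_ in(-1,1) for b_ in (-1,1) for r0 in (13,14.5)),key=lambda s:s.fun)
        P[k,j]=s.x[:2]; print(k,j,s.x.round(2),round(s.fun,1))
for j in (0,1):
    s=least_squares(lambda X:np.r_[proj(V["D"][0],[X])[0]-P["D",j],proj(V["E"][0],[X])[0]-P["E",j]],[.5,-.15,.07],x_scale=.001)
    print("post",j,s.x.round(4),s.fun.round(2))
# gold top-face/rod: silhouettes overlay of model at various z per view residual
for z in (.064,.067,.070,.073):
    s=least_squares(lambda y:res([y[0],y[1],z,y[2]],list(V.values())),[.617,-.196,0],x_scale=[.001,.001,.3],diff_step=1e-3); print(z,s.x.round(4),np.sqrt(np.mean(s.fun**2)).round(3))
E
```

```text
collar [ 0.6163 -0.1956  0.0701  0.0523] 0.56
D 0 [272.23 174.51  13.06] -28.8
D 1 [374.69 175.6   12.33] -22.6
E 0 [268.74  51.13  14.84] -29.1
E 1 [379.27  52.88  14.38] -30.0
post 0 [ 0.4864 -0.1894  0.0691] [ 0.05 -0.   -0.04  0.  ]
post 1 [ 0.5119 -0.1181  0.0686] [-0.06 -0.    0.06  0.  ]
0.064 [ 0.6185 -0.1963 -0.5835] 0.895
0.067 [ 0.6174 -0.196  -0.2708] 0.668
0.07 [ 0.6164 -0.1957  0.0448] 0.561
0.073 [ 0.6153 -0.1953  0.3626] 0.65
```

Collar top is at 70.1 mm and the post tops at about 69 mm, so they're level within about 1 mm. The stand yaw is −19.65°. Going back for the caddy.

>>> move_arm(targets=[[[9,37,0],[0,0,-0.4],-1],[[20,82,0],[0,0,-0.8],-1],[[31,127,0],[0,0,-1.2],-1],[[41,167,0],[0,0,-1.6],-1],[[50,207,0],[0,0,-2.0],-1]])

```text
clock: 23.6
tcp_pos: [0.5575, 0.0449, 0.197]
orientation: [-0.0, -0.009, 1.0, -0.0]
wrist_force: [0.6, -0.8, 0.7]
finger_gap: 0.0853
grip_force: 0.0
```

>>> move_arm(targets=[[[-5,45,0],[0,0,-0.4],-1],[[-10,90,0],[0,0,-0.8],-1],[[-15,130,0],[0,0,-1.2],-1],[[-15,141,0],[0,0,-1.31],-1],[[-15,141,0],[0,0,-1.31],-1]])

```text
clock: 24.22
tcp_pos: [0.5698, 0.185, 0.1967]
orientation: [-0.0, -0.122, 0.993, -0.001]
wrist_force: [-0.5, -0.1, 0.7]
finger_gap: 0.0855
grip_force: 0.0
```

```bash
cat > snap2.py <<'E'
from h import *
t,r,s=pose(); p=env.read_camera("wrist"); c=calib(p,t,r); print(t,(r*R.from_matrix(np.diag([-1.,1,-1]))).as_euler("ZYX",degrees=True),s["clock"])
for q,n in ((p,"w"),(env.read_camera("top"),"top"),(env.read_camera("side"),"side")):
  for th in ("caddy_grip","caddy_slot","caddy"): print(n,th,[(np.round(o["centre"],4),round(o["confidence"],2)) for o in env.landmark_of(th,q)[:1]])
g=p["pixels"].max(2); u,v=proj(c,[[.566,.183,.071]])[0].astype(int)
m=np.zeros_like(g); m[v-45:v+45,u-25:u+25]=(g[v-45:v+45,u-25:u+25]<30)
n,l,st,ce=cv2.connectedComponentsWithStats(m); i=1+st[1:,4].argmax(); k=np.argwhere(l==i)[:,::-1].astype(np.float32)
b=ray(c,cv2.boxPoints(cv2.minAreaRect(k)),.071); print("grip top",st[i],b.round(4).tolist(),b.mean(0).round(4))
print(delta([.570,.1838,.0413],14)); save(p,"w3.png")
E
python3 snap2.py
```

```text
[0.56982752 0.18503829 0.19665891] [14.00244198  0.05980529 -0.05513601] 24.225
w caddy_grip [(array([0.5649, 0.1825, 0.0552]), 0.82)]
w caddy_slot [(array([0.6424, 0.2033, 0.0042]), 0.66)]
w caddy [(array([ 0.5786,  0.1844, -0.0008]), 0.86)]
top caddy_grip [(array([0.5684, 0.1836, 0.0533]), 0.79)]
top caddy_slot [(array([0.6347, 0.1976, 0.0034]), 0.73)]
top caddy [(array([0.5795, 0.1869, 0.0008]), 0.57)]
side caddy_grip [(array([0.5662, 0.1823, 0.0558]), 0.85)]
side caddy_slot [(array([0.641 , 0.2014, 0.0034]), 0.74)]
side caddy [(array([0.5752, 0.1859, 0.0015]), 0.91)]
grip top [309 191  19  60 565] [[0.5427, 0.1699, 0.071], [0.5395, 0.1828, 0.071], [0.5837, 0.1941, 0.071], [0.587, 0.1806, 0.071]] [0.5632 0.1818 0.071 ]
(array([-1.000e-01, -5.000e-01,  1.559e+02]), array([-0.004, -0.002, -0.007]))
```

View pics/w3.png

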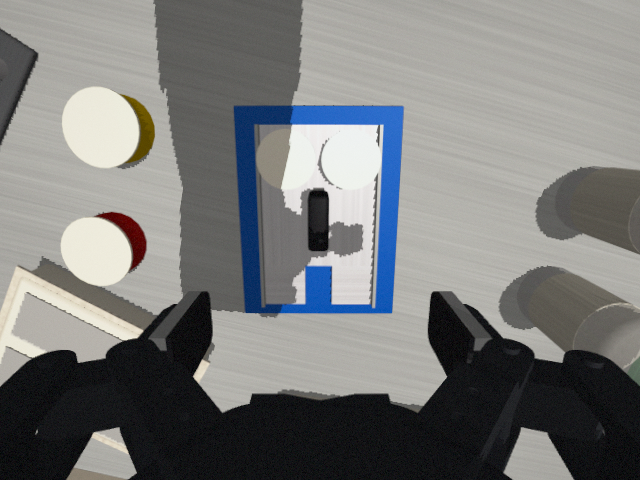

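The caddy sits squarely on the mat at (318, 215) with blue showing on all sides; the grip is at (318, 220). Descending for the regrasp.

>>> move_arm(targets=[[[0,0,45],[0,0,0],-1],[[0,0,95],[0,0,0],-1],[[0,0,130],[0,0,0],-1],[[0,0,150],[0,0,0],-1],[[0,0,155],[0,0,0],-1]])

```text
clock: 25.45
tcp_pos: [0.5685, 0.1843, 0.0405]
orientation: [-0.002, -0.122, 0.993, -0.0]
wrist_force: [-1.0, -0.3, 0.3]
finger_gap: 0.0855
grip_force: 0.0
```

>>> move_arm(targets=[[[0,0,0],[0,0,0],0.3],[[0,0,0],[0,0,0],1],[[0,0,0],[0,0,0],1],[[0,0,0],[0,0,0],1],[[0,0,0],[0,0,0],1]], squeeze=70)

```text
clock: 26.08
tcp_pos: [0.5704, 0.1846, 0.0431]
orientation: [0.001, -0.121, 0.993, -0.0]
wrist_force: [-0.7, -0.8, 5.5]
finger_gap: 0.0148
grip_force: 69.4
```

>>> move_arm(targets=[[[0,0,-5],[0,0,0],1],[[0,0,-20],[0,0,0],1],[[0,0,-60],[0,0,0],1],[[0,0,-110],[0,0,0],1],[[0,0,-150],[0,0,0],1]])

```text
clock: 26.7
tcp_pos: [0.5698, 0.1847, 0.1946]
orientation: [0.0, -0.122, 0.993, -0.0]
wrist_force: [0.8, -0.1, -3.7]
finger_gap: 0.0144
grip_force: 68.8
```

```bash
python3 - <<'E'
from h import *
t,r,s=pose(); print(t,(r*R.from_matrix(np.diag([-1.,1,-1]))).as_euler("ZYX",degrees=True),s["clock"],s["finger_gap"],s["grip_force"],s["wrist_force"],s["ft_torque"])
print(delta([.5511,-.1723,t[2]],-19.65))
E
```

```text
[0.56980005 0.18468451 0.19464483] [13.9605828  -0.04139705 -0.03909708] 26.7 0.014359412619047196 68.82453918457031 [ 0.80094813 -0.10484252 -3.7448144 ] [ 0.07197288 -0.09670034 -0.06489531]
(array([ 1.043e+02, -3.419e+02,  2.000e-01]), array([-3.000e-03,  5.000e-03,  3.361e+00]))
```

>>> move_arm(targets=[[[10,-33,0],[0,0,0.3],1],[[23,-75,0],[0,0,0.7],1],[[36,-118,0],[0,0,1.1],1],[[50,-163,0],[0,0,1.6],1],[[62.5,-205,0],[0,0,2.0],1]])

```text
clock: 27.32
tcp_pos: [0.558, -0.0308, 0.1928]
orientation: [-0.0, 0.054, 0.999, -0.0]
wrist_force: [0.7, 0.4, -4.3]
finger_gap: 0.0146
grip_force: 68.9
```

>>> move_arm(targets=[[[-2,-45,0],[0,0,0.4],1],[[-4,-85,0],[0,0,0.8],1],[[-7,-120,0],[0,0,1.15],1],[[-7.5,-143,0],[0,0,1.36],1],[[-7.5,-143,0],[0,0,1.36],1]])

```text
clock: 27.95
tcp_pos: [0.5506, -0.174, 0.1926]
orientation: [-0.0, 0.172, 0.985, -0.0]
wrist_force: [0.4, 0.4, -4.5]
finger_gap: 0.0148
grip_force: 69.0
```

>>> move_arm(targets=[[[0,0,15],[0,0,0],1],[[0,0,30],[0,0,0],1],[[0,0,45],[0,0,0],1],[[0,0,50],[0,0,0],1],[[0,0,50],[0,0,0],1]])

```text
clock: 28.58
tcp_pos: [0.5506, -0.172, 0.1417]
orientation: [-0.001, 0.17, 0.985, -0.0]
wrist_force: [0.0, 0.6, -4.6]
finger_gap: 0.0152
grip_force: 69.0
```

```bash
python3 - <<'E'
from h import *
t,r,s=pose(); print(t,(r*R.from_matrix(np.diag([-1.,1,-1]))).as_euler("ZYX",degrees=True),s["clock"],s["grip_force"],s["wrist_force"])
print(delta([.5511,-.1723,.110],-19.65))
p=env.read_camera("top"); q=env.read_camera("side")
for n,x in (("top",p),("side",q)):
  for th in ("caddy_grip","caddy_slot"): print(n,th,[(np.round(o["centre"],4),round(o["confidence"],2)) for o in env.landmark_of(th,x)[:1]])
a=cv2.resize(p["pixels"][215:335,330:450,::-1],(400,400)); b=cv2.resize(q["pixels"][250:400,230:380,::-1],(400,400)); cv2.imwrite("pics/pl.png",np.hstack([a,b]))
E
```

```text
[ 0.55062973 -0.17195872  0.14169086] [-19.61539144   0.06986176  -0.03215829] 28.575 68.96294474601746 [ 0.02410166  0.63795748 -4.61931518]
(array([-0.6, -0.1, 31.7]), array([-0.003, -0.007,  0.003]))
top caddy_grip [(array([ 0.547 , -0.1708,  0.1512]), 0.67)]
top caddy_slot [(array([ 0.6168, -0.1954,  0.1015]), 0.95)]
side caddy_grip [(array([ 0.5471, -0.1696,  0.1557]), 0.76)]
side caddy_slot [(array([ 0.6189, -0.1962,  0.1042]), 0.69)]
```

View pics/pl.png

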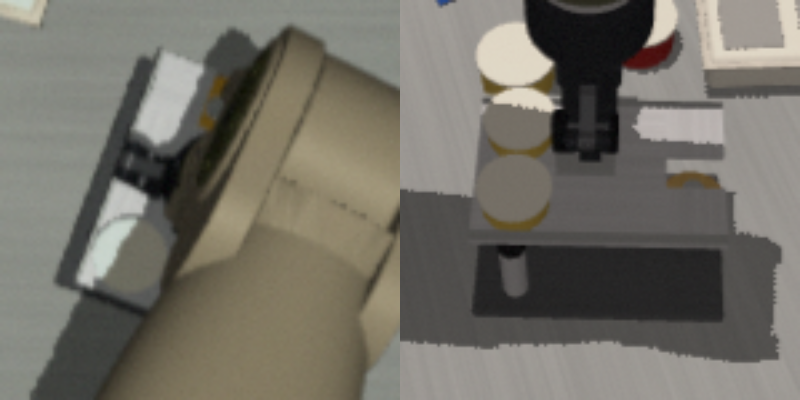

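The plate is level about 30 mm above the stand. The collar shows through the slot at (693, 180) in the side crop, and the slot landmark is within 2 mm of the rod. Lowering now, then easing into contact.

>>> move_arm(targets=[[[0,0,10],[0,0,0],1],[[0,0,20],[0,0,0],1],[[0,0,26],[0,0,0],1],[[0,0,28],[0,0,0],1],[[0,0,28],[0,0,0],1]])

```text
clock: 29.5
tcp_pos: [0.5508, -0.1724, 0.1142]
orientation: [-0.0, 0.171, 0.985, -0.0]
wrist_force: [-0.4, 0.2, -3.5]
finger_gap: 0.0149
grip_force: 69.1
```

>>> move_arm(targets=[[[0,0,1],[0,0,0],1],[[0,0,2],[0,0,0],1],[[0,0,2],[0,0,0],1]])

```text
clock: 29.88
tcp_pos: [0.5509, -0.1724, 0.1124]
orientation: [-0.0, 0.171, 0.985, -0.0]
wrist_force: [0.1, -0.8, -3.8]
finger_gap: 0.0147
grip_force: 69.1
```

>>> move_arm(targets=[[[0,0,0.7],[0,0,0],1],[[0,0,1.3],[0,0,0],1],[[0,0,1.3],[0,0,0],1]])

```text
clock: 30.25
tcp_pos: [0.5509, -0.1724, 0.111]
orientation: [-0.0, 0.171, 0.985, -0.0]
wrist_force: [0.4, -1.1, -4.2]
finger_gap: 0.0148
grip_force: 69.1
```

>>> move_arm(targets=[[[0,0,0.5],[0,0,0],1],[[0,0,1],[0,0,0],1],[[0,0,1],[0,0,0],1]])

```text
clock: 30.62
tcp_pos: [0.551, -0.1725, 0.1101]
orientation: [0.0, 0.171, 0.985, -0.0]
wrist_force: [0.5, 0.1, -4.0]
finger_gap: 0.015
grip_force: 69.2
```

>>> move_arm(targets=[[[0,0,0.5],[0,0,0],1],[[0,0,0.7],[0,0,0],1],[[0,0,0.7],[0,0,0],1]])

```text
clock: 31.0
tcp_pos: [0.551, -0.1725, 0.11]
orientation: [0.0, 0.171, 0.985, -0.0]
wrist_force: [-2.2, 1.5, 3.9]
finger_gap: 0.0149
grip_force: 70.1
```

Contact came at exactly the predicted height. Releasing and retreating.

>>> move_arm(targets=[[[0,0,0],[0,0,0],0.5],[[0,0,0],[0,0,0],-0.3],[[0,0,0],[0,0,0],-1],[[0,0,0],[0,0,0],-1],[[0,0,0],[0,0,0],-1]])

```text
clock: 31.62
tcp_pos: [0.551, -0.1725, 0.1093]
orientation: [-0.0, 0.171, 0.985, -0.0]
wrist_force: [0.2, -0.5, -0.3]
finger_gap: 0.0852
grip_force: 0.0
```

>>> move_arm(targets=[[[0,0,-10],[0,0,0],-1],[[0,0,-40],[0,0,0],-1],[[0,0,-80],[0,0,0],-1],[[30,30,-110],[0,0,0],-1],[[60,60,-110],[0,0,0],-1]])

```text
clock: 32.25
tcp_pos: [0.5161, -0.0958, 0.2229]
orientation: [0.003, 0.171, 0.985, -0.001]
wrist_force: [0.0, 0.4, 0.2]
finger_gap: 0.0854
grip_force: 0.0
```

>>> move_arm(targets=[[[30,40,0],[0,0,0],-1],[[60,80,0],[0,0,0],-1],[[80,120,0],[0,0,0],-1],[[100,160,0],[0,0,0],-1],[[100,160,0],[0,0,0],-1]])

```text
clock: 32.88
tcp_pos: [0.4737, 0.0911, 0.2201]
orientation: [0.0, 0.168, 0.986, -0.0]
wrist_force: [0.5, 0.8, -1.3]
finger_gap: 0.0853
grip_force: 0.0
```

```bash
python3 - <<'E'
from h import *
t,r,s=pose(); print(t,s["clock"],s["wrist_force"],s["finger_gap"])
p=env.read_camera("top"); q=env.read_camera("side")
for n,x in (("top",p),("side",q)):
  for th in ("caddy_grip","caddy_slot","caddy","tub_red","tub_yellow"): print(n,th,[(np.round(o["centre"],4),round(o["confidence"],2)) for o in env.landmark_of(th,x)[:1]])
a=cv2.resize(p["pixels"][215:335,330:450,::-1],(400,400)); b=cv2.resize(q["pixels"][250:400,230:380,::-1],(400,400)); cv2.imwrite("pics/fin.png",np.hstack([a,b]))
E
```

```text
[0.47367336 0.09106082 0.22013949] 32.875 [ 0.54372647  0.8190006  -1.30080003] 0.08529215865869795
top caddy_grip [(array([ 0.5471, -0.1691,  0.1204]), 0.83)]
top caddy_slot [(array([ 0.6175, -0.1963,  0.0702]), 0.88)]
top caddy [(array([ 0.5579, -0.1747,  0.0706]), 0.56)]
top tub_red [(array([0.5952, 0.4284, 0.003 ]), 0.63)]
top tub_yellow [(array([ 0.5417, -0.0101,  0.0006]), 0.77)]
side caddy_grip [(array([ 0.5449, -0.1633,  0.1249]), 0.9)]
side caddy_slot [(array([ 0.6173, -0.1937,  0.0693]), 0.55)]
side caddy [(array([ 0.5546, -0.1687,  0.0713]), 0.75)]
side tub_red [(array([ 0.6479, -0.0039, -0.0012]), 0.58)]
side tub_yellow [(array([ 0.5374, -0.0011, -0.0023]), 0.82)]
```

View pics/fin.png

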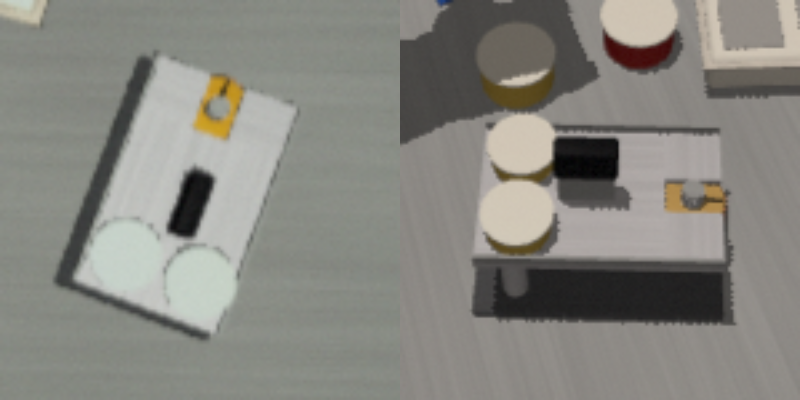

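The caddy rests level. The rod is in its slot at (217, 107) in the top crop and (693, 190) in the side crop. The red and yellow tubs haven't moved and the gripper is clear, so I'm handing in.

```bash
python3 -c "
from h import *
print(env.hand_in())"
```

```text
the job is handed in; nothing more can be done
None
```

I lifted the caddy to the mat, raised the collar 8.5 mm to within about 1 mm of the post tops by camera measurement, set the caddy back level with the rod in its slot, and handed the job in at about 33 s; no verdict was returned.

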